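Pull-check a remote rack with a spring scale

TASK

The aluminium remote rack has just been stuck down on the cabinet: check its hold with the spring scale. Clip the scale's snap hook onto the upright bar of the loop at the rack's end so that the gate shuts behind the bar, draw the scale away in line with the rack until its pointer stands at the heavy 10 N line, and hold it steady there for two seconds without ever running on to the end of the scale. Then ease the pull off gently, without letting it snap back, and leave the scale lying slack on the cabinet, still clipped on, with everything else left where it stands.

Things in the scene. Friction and masses are not known exactly. Their poses are not given: they have to be found in the camera images.
- scale: spring scale: case 110 long (x), 32 wide, 26 high, lying face up, about 0.3 kg in all. Origin under the case's centre, at its underside; x points to the hook end, z up. Grip it across the 32 mm width. Tail (-x end): fixed pull ring of 5 mm wire reaching 22 mm out. Front: a 6 mm steel plunger on the case's axis, 13 mm above the underside, carries the snap hook. Whole scale 197 long.
- ten_line (a point): the 10 N line on top of the scale's white face, on its centre line: 15 mm ahead (+x) of the case's origin. It is the widest, heaviest of the thin cross lines, which stand every 5 mm, one per newton, from the zero line (x = -35 mm) to 12 N (x = +25 mm)
- pointer (a point): centre of the dark pointer bar (20 mm across, 2 mm along) that rides on the scale's face with the plunger: on the zero line when slack, 50 mm farther forward at the 10 N line
- plunger (a joint): how far the plunger and hook are drawn out of the scale's case, m: 0 slack (pointer on the zero line), 0.050 = pointer on the 10 N line, 0.060 = end stop. Spring of 200 N/m: the pull is 0, 1, 2 ... N at 0, 5, 10 ... mm; a little damping, hardly any friction
- hook_base (a point): where the snap hook begins on the plunger's end, on the case's axis, 63 mm ahead of the case's origin when slack; moves with the plunger, axes as the scale's. The hook is a rigid steel loop of 7 mm wire lying in the x-y plane (level when the scale lies flat). Wire centre line, (x, y) in mm from here: (0,0) (4,9) (10,14) (40,14) (50,9) (55,0) (52,-9), nose tip (44,-14), so it reaches to x = 58.5
- hook_gap (a point): middle of the hook's mouth, on its -y side: 31 mm ahead of hook_base and 14 mm to -y; moves with the plunger, axes as the scale's. The sprung gate closes the mouth. A bar pressed straight in (hook moved sideways to its own -y) within 4 mm fore or aft of here opens the gate; when its axis is 9 to 13 mm inside, drawing the scale back (to -x) lets it run past the gate's end and the nose into the bow
- hook_bow (a point): where the bar sits in the hook's bow when pulled tight: 47 mm ahead of hook_base on the axis; moves with the plunger, axes as the scale's. Once the bar is here the gate springs shut behind it. The inside of the loop is 21 mm wide
- gate (a joint): angle of the hook's sprung gate, rad: 0 shut, grows as it is pressed inward (towards +y), to 0.75 at most. The gate is a straight 5 mm steel rod 34 long, hinged 8 mm ahead of hook_base and 14 mm to -y, reaching to the nose tip when shut; at mid-length it takes about 2 N to start it and 6 N to press it in fully
- rack: long aluminium remote rack, stuck down: 330 long (y), 104 deep (x), origin at the centre of its underside, z up. Five slots lean back to +x; three hold remotes whose tops stand about 175 above the cabinet. End plates 78 high at y = -165 and +165 mm. The loop to clip onto stands out from the end plate at y = -165; drawing in line with the rack is to its -y, with the scale's x along the rack's +y
- eye (a point): point on the axis of the upright bar of the rack's end loop, 30 mm above the cabinet, 46 mm out from the end plate (rack x = 0, y = -211 mm); axes as the rack's. Steel bar, 8 mm in diameter, upright, free for the hook from 4 to 58 mm above the cabinet; at 62 mm an 8 mm arm runs back from its top to the end plate. The space between bar and plate is open on both sides
- loop_foot (a point): foot of that bar, on top of its 4 mm thick foot plate, which lies on the cabinet, is 34 wide and reaches from the rack to 11 mm beyond the bar; the hook of a scale lying flat passes 5 mm above it
- remote_black: black remote 46 x 18 x 165 mm standing in one of the rack's slots; origin at its lower end
- remote_grey: grey remote, same size, in another slot
- remote_white: white remote, same size, in another slot
- phone_stand: orange silicone phone stand, 85 x 78 and 87 high; origin under its centre
- bottle_opener: flat stainless steel bottle opener 147 long, 44 wide, 6 thick, lying flat; origin under its middle, x along it
- jar: small glass jar with screw-top steel lid, 68 in diameter, 85 high; origin under its centre
- mug: white mug 82 in diameter, 92 high; origin under its centre
Things that resemble listed ones, but are neither listed nor needed, are in the scene too. What is meant by the scale is not purple, and is the smaller of those in its own colour.

How it is judged:
By the outcome, as a careful person would: the job done as asked, in the order asked, and still so for the second after the job is handed in, with the robot touching nothing.
It also fails if it takes over 54 s, if anything falls off the work surface, if the arm or the gripper's body presses on something with over 40 N, if the wrist force passes 120 N, or if a joint passes its speed limit or range.

ROBOT

A 7-joint arm with a two-finger parallel gripper is mounted at the origin on the work surface. World frame = base frame: x ahead of the robot, y to its left, z up, the work surface at z = 0. Lengths are in m, angles in degrees, forces in N, time in s.
With the tool pointing down it reaches from about 0.4 to 0.9 m from the base axis. Payload 5.5 kg.
Tool frame: the origin (TCP) lies on the front face of the gripper's body, between the roots of the fingers; the fingertips stand 66 mm ahead of it and the grasp point (between the pads) lies 47 mm ahead of it; z points along the fingers, y is the direction in which the jaws open and shut (so a half turn about z gives the same grasp; the last joint's range is limited). The gripper opens to 92 mm and grips with 3 to 60 N. Pads are 19 mm wide; open, the fingers measure 130 mm over their backs; the gripper's body (75 mm by 190 mm) begins 47 mm behind the grasp point.
Start: joints at [86.471, 28.699, -24.465, 88.831, 12.651, 65.22, -12.049], TCP at [0.207, -0.616, 0.292] pointing down, gripper open.
Joint ranges: [-164.97, 164.97], [-17.58, 116.51], [-87.97, 89.64], [11.32, 138.91], [-80.73, 260.73], [10.89, 115.49], [-147.41, 147.41]. Speed limits (degrees/s): [147.25, 147.25, 180, 180, 180, 180, 180].

INTERFACE

Orientations are given as [roll, pitch, yaw] about the fixed x, y, z axes, in that order (R = Rz(yaw) Ry(pitch) Rx(roll)).
In Python, from cell import * gives the robot as it stands.
- The arm moves only by the tool carry_out, never from a script. Its argument "moves" is a list of rows, each a list of 7 numbers: the shift along the world's x, y, z in units of 60 mm (1.0 is 60 mm), then the turn, a rotation vector about the world's x, y, z in units of 8 degrees (1.0 is 8 degrees), then the finger opening in mm, from 0 to 91.8. A call has exactly 5 rows; each row shifts and turns the commanded pose from where the row before left it; what a row does not reach is not made up. A row lasts 1/8 s, in which the tool goes at most 62.5 mm and 10.7 degrees, less where a joint would pass 70% of its speed; a pose out of reach is approached as far as the arm can. A call is refused whole if a number of a shift passes 1 or a number of a turn 1, either way. A call with a gripper value outside its range is refused whole. The fingers move at their own pace and stop on an object; "grip_force" is the grip in N (left out, the last holds). Time passes only in rows, so rows that do not move let the fingers close, or fill a call up. It gives the time, the measured TCP pose, the force and the opening at its end, in the units of the state.
- sense(): the state, without advancing time (a new reading comes with each control period).
- capture(name): name is "scene" or "top" or "wrist"; returns the picture (400x640x3 uint8, red, green, blue); there is no depth.
- calibration(name): a dict with "vertical_fov" (degrees; the focal length in pixels is half the picture's height over the tangent of half this angle, whatever the lens; pixels are square), "cx", "cy" (the principal point, pixels), "origin" and "orientation" of the camera in the world. Camera axes: x right, y down, z forward; pixel columns grow to the right and rows downward; lengths in m; the calibration is good to about 2 mm. A picture is of the moment at which its call begins: read the wrist's pose just before it. calibration takes no time and is no camera call; for the wrist camera it gives the pose at the moment of the call.
- hand_in(): hands the job in, once; it reports no verdict.
The state is a dict: "time_s": time; "joint_positions": joint angles; "joint_velocities": joint speeds; "effort": joint torques, N m; "position": TCP position; "eef_rot": TCP orientation; "ft_force": force on the tool from outside, world axes, zero at the start; "torque": the same for the moment, N m; "gripper_width": finger opening in m.
Only numpy, scipy, OpenCV 4.12 (cv2) and the standard library are available. Lean on these libraries where they do the work, as an engineer would, in place of code of your own. Each camera call takes 0.05 s, during which the arm holds its last target.

## Working session

There is one attempt and no reset: what is moved stays moved. The work goes in short steps, Python scripts to look and compute and a tool call to move; the robot and the scene stay as the last step left them, time stands still between calls to the robot, and variables do not carry over. Pictures are saved under pics/ and viewed, and the job is handed in when it is done.

Besides the shell and the picture viewer there is one more tool, called as name(argument=value, ...) on one line, values as JSON. carry_out: Moves the arm, as the interface text tells. Its arguments: {"type":"object","properties":{"moves":{"type":"array","items":{"type":"array","items":{"type":"number"}}},"grip_force":{"type":"number"}},"required":["moves"]}

```bash
mkdir -p pics; ls; python3 - <<'E'
from cell import *
import cv2,json
s=sense();print(s)
for n in("scene","top","wrist"):
    c=calibration(n);print(n,c)
    cv2.imwrite(f"pics/{n}0.png",capture(n)[:,:,::-1])
E
```

```text
pics
{'time_s': 0.0, 'joint_positions': array([ 86.46996215,  28.75586626, -24.45236   ,  88.89245747,
        12.65199844,  65.22030969, -12.04501108]), 'joint_velocities': array([ 0.0284732 , -0.01349722, -0.10242887, -0.0772897 ,  0.00028823,
        0.05671346,  0.01094314]), 'effort': array([ 3.75343807e-04, -5.66588831e+01, -5.81607699e+00, -2.79111403e+01,
       -6.86607510e-02,  3.09324113e-02,  1.85754106e-04]), 'position': array([ 0.20718699, -0.61547615,  0.29114705]), 'eef_rot': array([-1.79885083e+02, -2.71033313e-03,  1.86175055e+01]), 'ft_force': array([ 0.30087579, -0.06213958,  0.92115493]), 'torque': array([-0.01584796, -0.00605967,  0.02058798]), 'gripper_width': 0.09160754013184685}
scene {'vertical_fov': 56.88033217110599, 'cx': 316.74330549458875, 'cy': 202.85279633901155, 'origin': array([1.30050418, 0.06265159, 0.98712725]), 'orientation': array([-138.27351423,    0.78961173,   98.96636218])}
top {'vertical_fov': 56.0915592290303, 'cx': 318.40000171365585, 'cy': 199.71067660853797, 'origin': array([ 0.34851976, -0.08386158,  1.09593388]), 'orientation': array([-171.98065129,   -0.25975259,  -90.02211569])}
wrist {'vertical_fov': 63.37413640805182, 'cx': 317.89242576020706, 'cy': 199.47527359607275, 'origin': array([ 0.27464531, -0.59429908,  0.38393458]), 'orientation': array([ 1.64656569e+02,  8.88407557e-02, -7.13605121e+01])}
```

View pics/scene0.png

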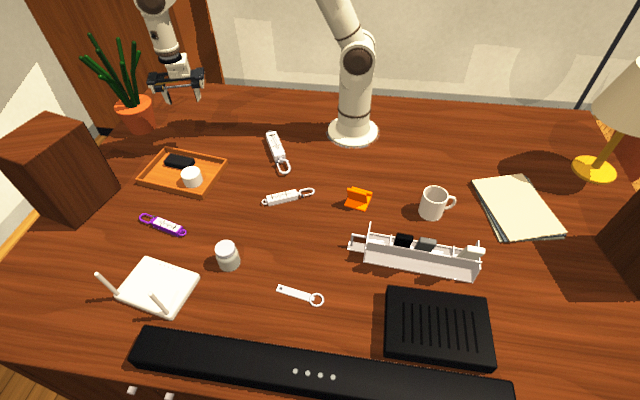

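View pics/top0.png

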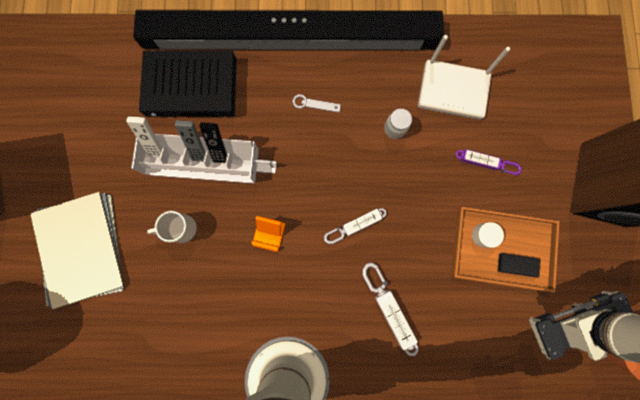

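View pics/wrist0.png

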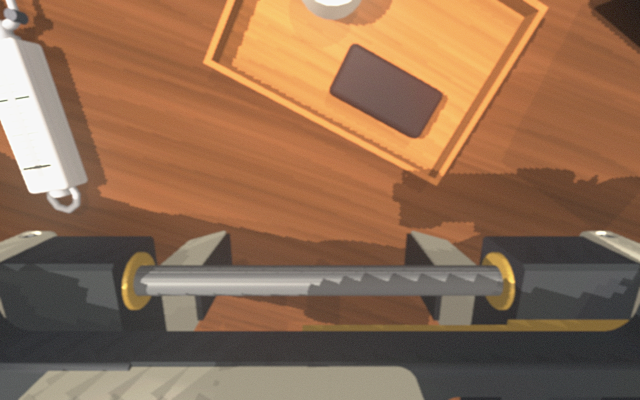

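```bash
cat > h.py <<'E'
import numpy as np,cv2
from scipy.spatial.transform import Rotation as R
from cell import *
def cam(n,c=None):
    c=c or calibration(n)
    f=200/np.tan(np.radians(c["vertical_fov"]/2))
    return f,c["cx"],c["cy"],np.array(c["origin"]),R.from_euler("xyz",c["orientation"],degrees=True).as_matrix()
def pix2w(n,uv,z,c=None):
    f,cx,cy,o,M=cam(n,c); uv=np.atleast_2d(uv).astype(float)
    d=np.c_[(uv[:,0]-cx)/f,(uv[:,1]-cy)/f,np.ones(len(uv))]@M.T
    return o+d*((z-o[2])/d[:,2])[:,None]
def w2pix(n,p,c=None):
    f,cx,cy,o,M=cam(n,c); q=(np.atleast_2d(p)-o)@M
    return np.c_[f*q[:,0]/q[:,2]+cx,f*q[:,1]/q[:,2]+cy]
def crop(im,x0,y0,w,h,s,fn):
    cv2.imwrite(fn,cv2.resize(im[y0:y0+h,x0:x0+w],None,fx=s,fy=s,interpolation=cv2.INTER_CUBIC))
E
python3 - <<'E'
from h import *
im=cv2.imread("pics/top0.png")
crop(im,315,195,80,60,10,"pics/t_scale.png")
crop(im,230,130,80,60,10,"pics/t_loop.png")
crop(im,120,110,160,80,5,"pics/t_rack.png")
E
```

```text
(no output)
```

View pics/t_scale.png

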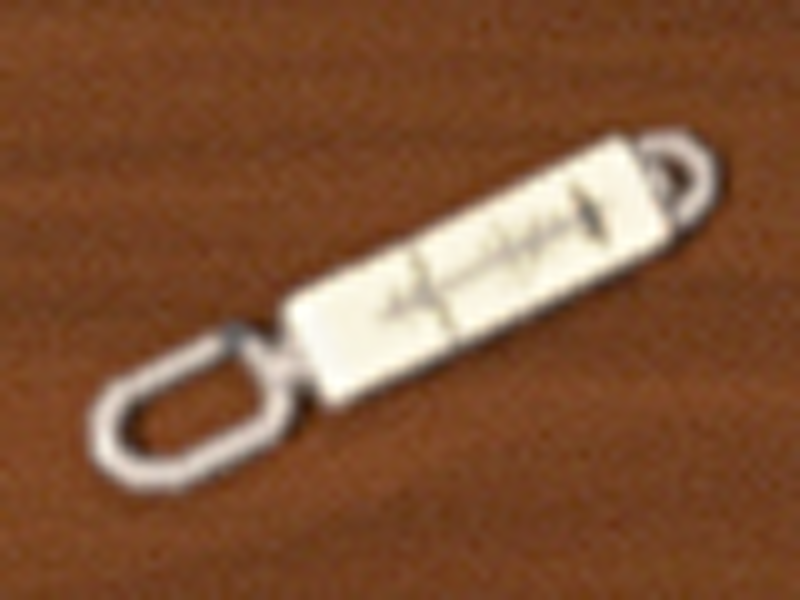

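View pics/t_loop.png

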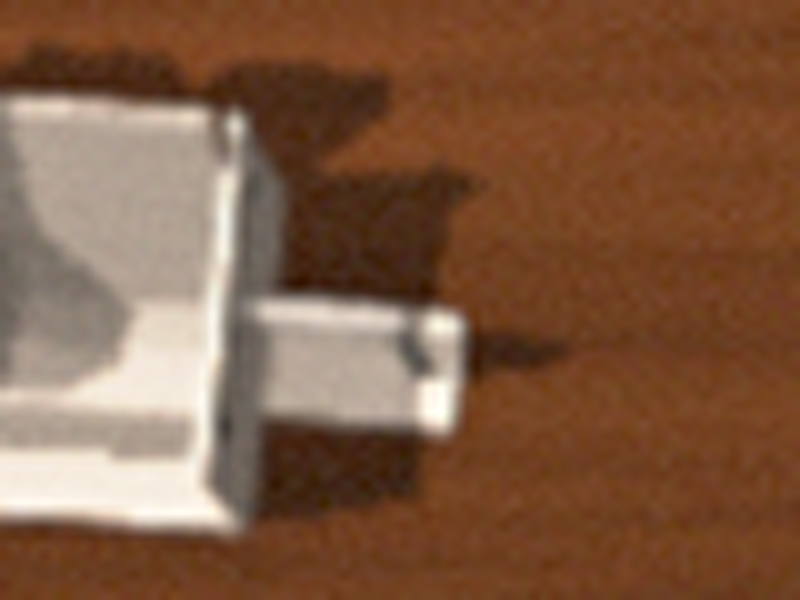

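View pics/t_rack.png

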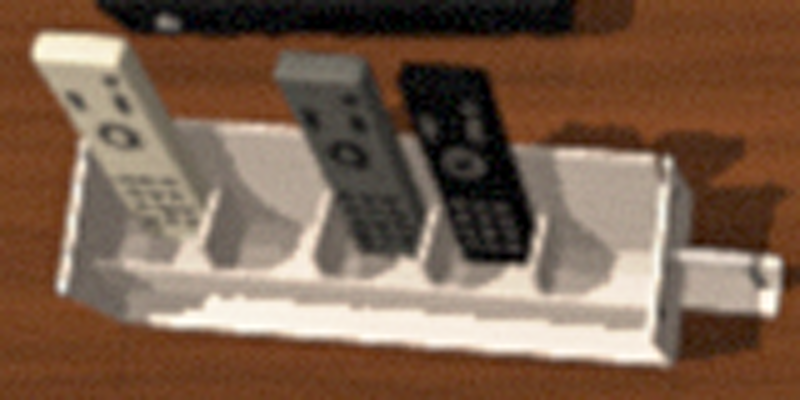

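```bash
python3 - <<'E'
from h import *
def P(uv,x0,y0,s,z): return pix2w("top",(np.array(uv)+.5)/s-.5+[x0,y0],z)
c=P([(285,300),(332,408),(622,135),(680,232)],315,195,10,.026)
print(c.round(4)); f=c[:2].mean(0);r=c[2:].mean(0);print("centre",c.mean(0),"yaw",np.degrees(np.arctan2(*(f-r)[1::-1])),np.linalg.norm(f-r),np.linalg.norm(c[0]-c[1]))
print("hooktip",P([(110,455)],315,195,10,.013),"ring",P([(715,185)],315,195,10,.013))
p=P([(465,308),(455,435)],230,130,10,.004);print("plate end",p,np.linalg.norm(p[0]-p[1]))
# rack lower front edge: crop rack
q=P([(130,325),(675,365)],120,110,5,.0);print("front",q,np.degrees(np.arctan2(*(q[0]-q[1])[:2])))
im=cv2.imread("pics/scene0.png")
crop(im,335,215,160,80,5,"pics/s_rack.png");crop(im,250,180,80,40,10,"pics/s_scale.png")
E
```

```text
[[ 0.4277 -0.1591  0.026 ]
 [ 0.397  -0.1721  0.026 ]
 [ 0.4751 -0.2563  0.026 ]
 [ 0.4472 -0.2723  0.026 ]]
centre [ 0.43676212 -0.21493911  0.026     ] yaw 116.29827273364148 0.11009890587258168 0.03336590232694411
hooktip [[ 0.3841807  -0.10930493  0.013     ]] ring [[ 0.46205926 -0.28506767  0.013     ]]
plate end [[0.62076948 0.03727817 0.004     ]
 [0.58216489 0.03964977 0.004     ]] 0.038677369242666224
front [[0.57810066 0.42426747 0.        ]
 [0.55410322 0.10024679 0.        ]] 4.235676250839816
```

View pics/s_rack.png

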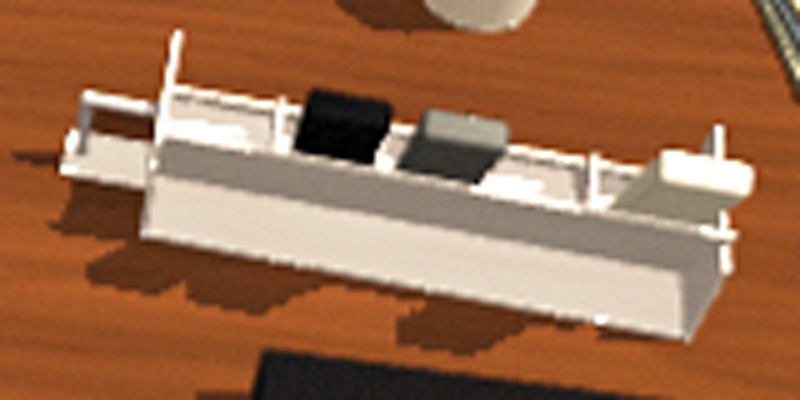

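View pics/s_scale.png

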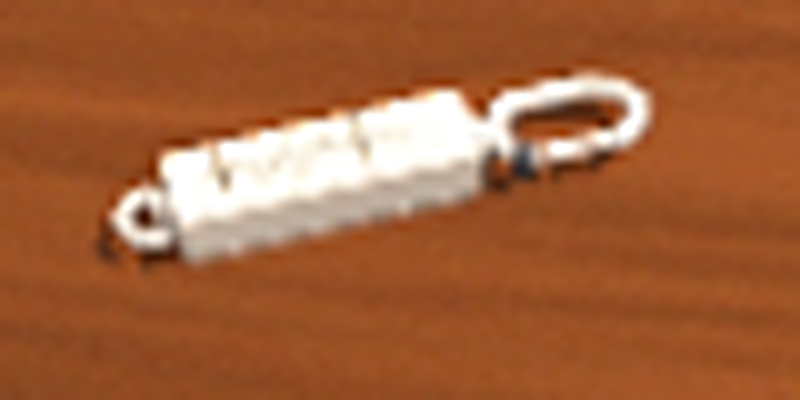

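carry_out(moves=[[0.35,0.55,0,0,0,1,91.8],[0.35,0.55,0,0,0,1,91.8],[0.35,0.55,0,0,0,1,91.8],[0.35,0.55,0,0,0,1,91.8],[0.35,0.55,0,0,0,1,91.8]])

```text
time_s: 0.78
position: [0.3129, -0.4498, 0.2921]
eef_rot: [-180.0, -0.0, 58.9]
ft_force: [-0.6, -1.0, 0.0]
gripper_width: 0.0919
```

carry_out(moves=[[0.35,0.55,-0.1,0,0,1,91.8],[0.35,0.55,-0.1,0,0,1,91.8],[0.35,0.55,-0.1,0,0,1,91.8],[0.35,0.55,-0.2,0,0,1,91.8],[0.35,0.55,-0.2,0,0,1,91.8]])

```text
time_s: 1.4
position: [0.4178, -0.285, 0.2499]
eef_rot: [-180.0, 0.0, 98.9]
ft_force: [0.6, 0.2, -0.3]
gripper_width: 0.0918
```

carry_out(moves=[[0.3,0.5,-0.2,0,0,1,91.8],[0.2,0.3,-0.2,0,0,1,91.8],[0,0,-0.2,0,0,0.2,91.8],[0,0,0,0,0,0,91.8],[0,0,0,0,0,0,91.8]])

```text
time_s: 2.02
position: [0.4469, -0.2393, 0.2143]
eef_rot: [-180.0, 0.0, 116.0]
ft_force: [0.6, 0.1, -0.2]
gripper_width: 0.0919
```

```bash
python3 - <<'E'
from h import *
s=sense();print(s["time_s"],s["position"],s["eef_rot"],s["joint_positions"],s["ft_force"])
c=calibration("wrist");im=capture("wrist")[:,:,::-1];cv2.imwrite("pics/w1.png",im)
np.save("w1.npy",c,allow_pickle=True);print(c)
E
```

```text
2.025 [ 0.44691288 -0.23932488  0.2142879 ] [-1.79970839e+02  1.24795854e-02  1.16004491e+02] [ 66.64675677  26.26824075 -51.06835699 112.66074944  25.57550194
  52.99714495  28.59185683] [ 0.59477938  0.1278935  -0.17298916]
{'vertical_fov': 63.37413640805182, 'cx': 317.89242576020706, 'cy': 199.47527359607275, 'origin': array([ 0.41599444, -0.17676839,  0.30692389]), 'orientation': array([1.64674907e+02, 6.95112072e-02, 2.60301235e+01])}
```

View pics/w1.png

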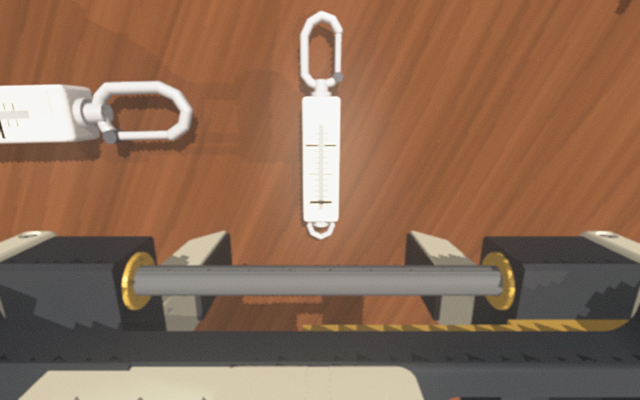

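```bash
python3 - <<'E'
from h import *
im=cv2.imread("pics/w1.png");crop(im,280,80,80,160,5,"pics/w1c.png")
c=np.load("w1.npy",allow_pickle=True).item()
p=pix2w("wrist",[(303,97),(340,97),(302.5,221),(338,221)],.026,c)
print(p.round(4));f=p[:2].mean(0);r=p[2:].mean(0);print("centre",p.mean(0),"yaw",np.degrees(np.arctan2(*(f-r)[1::-1])),np.linalg.norm(f-r),np.linalg.norm(p[0]-p[1]))
print(pix2w("wrist",[(321.5,202),(321,146)],.0262,c))
E
```

```text
[[ 0.3998 -0.1725  0.026 ]
 [ 0.4273 -0.1591  0.026 ]
 [ 0.4458 -0.2706  0.026 ]
 [ 0.475  -0.2564  0.026 ]]
centre [ 0.43697772 -0.21465196  0.026     ] yaw 115.59336021392023 0.10834615563368016 0.03061051036280739
[[ 0.45340077 -0.24673542  0.0262    ]
 [ 0.43093401 -0.2020478   0.0262    ]]
```

View pics/w1c.png

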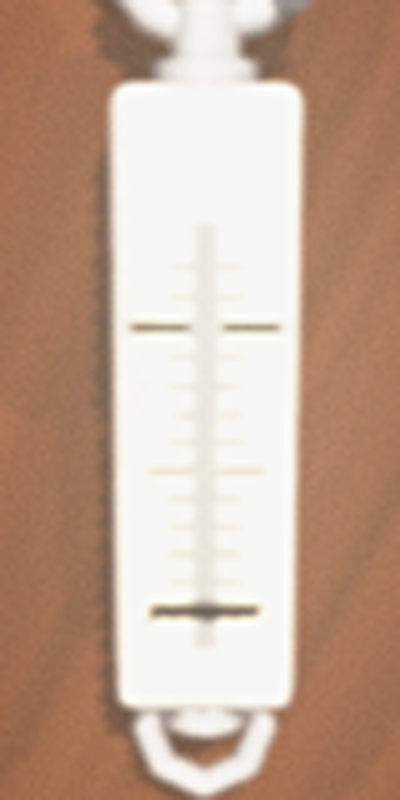

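carry_out(moves=[[0,0.08,-0.6,0,0,0,70],[0,0,-0.6,0,0,0,60],[0,0,-0.6,0,0,0,60],[0,0,-0.4,0,0,0,60],[0,0,-0.2,0,0,0,60]], grip_force=45)

```text
time_s: 2.7
position: [0.4469, -0.2338, 0.0694]
eef_rot: [-180.0, -0.0, 116.1]
ft_force: [0.6, 0.1, -0.0]
gripper_width: 0.0604
```

carry_out(moves=[[0,0,0,0,0,0,45],[0,0,0,0,0,0,20],[0,0,0,0,0,0,20],[0,0,0,0,0,0,20],[0,0,0,0,0,0,20]], grip_force=45)

```text
time_s: 3.32
position: [0.4478, -0.2337, 0.0711]
eef_rot: [180.0, 0.1, 116.2]
ft_force: [-1.5, 0.5, 6.7]
gripper_width: 0.0315
```

```bash
cat > look.py <<'E'
from h import *
import sys
n=sys.argv[1]
s=sense();print(s["time_s"],s["position"].round(4),s["eef_rot"].round(2),s["ft_force"].round(2),s["torque"].round(2),s["gripper_width"].round(4))
c=calibration("wrist");im=capture("wrist")[:,:,::-1];cv2.imwrite(f"pics/{n}.png",im);np.save(f"{n}.npy",c,allow_pickle=True)
E
python3 look.py w2
```

```text
Traceback (most recent call last):
  File "look.py", line 4, in <module>
    s=sense();print(s["time_s"],s["position"].round(4),s["eef_rot"].round(2),s["ft_force"].round(2),s["torque"].round(2),s["gripper_width"].round(4))
                                                                                                                         ^^^^^^^^^^^^^^^^^^^^^^^^
AttributeError: 'float' object has no attribute 'round'
```

```bash
sed -i 's/,s\["gripper_width"\].round(4)/,round(s["gripper_width"],4)/' look.py; python3 look.py w2
```

```text
3.325 [ 0.4478 -0.2337  0.0711] [1.8000e+02 9.0000e-02 1.1621e+02] [-1.55  0.46  6.67] [-0.09  0.25  0.07] 0.0315
```

View pics/w2.png

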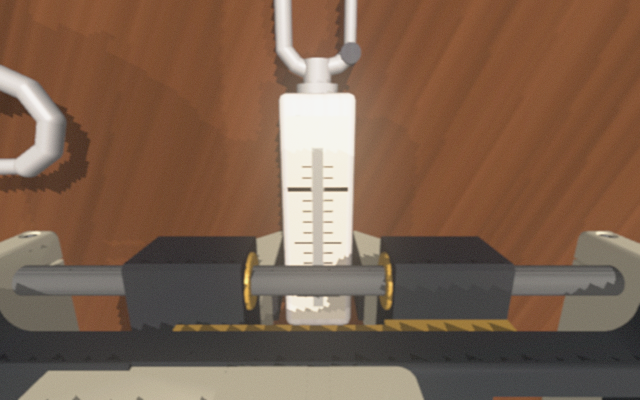

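carry_out(moves=[[0,0,0.2,0,0,0,20],[0,0,0.4,0,0,0,20],[0.2,0.3,0.4,0,0,-0.4,20],[0.2,0.3,0.4,0,0,-0.6,20],[0.2,0.4,0.4,0,0,-0.6,20]])

```text
time_s: 4.0
position: [0.4834, -0.1729, 0.1793]
eef_rot: [-180.0, -0.0, 103.2]
ft_force: [0.7, -0.1, -2.0]
gripper_width: 0.0319
```

carry_out(moves=[[0.3,0.5,0.2,0,0,-0.6,20],[0.3,0.5,0,0,0,-0.6,20],[0.25,0.5,0,0,0,-0.6,20],[0.2,0.35,0,0,0,-0.4,20],[0,0,0,0,0,0,20]])

```text
time_s: 4.62
position: [0.5469, -0.0591, 0.1908]
eef_rot: [180.0, -0.1, 86.1]
ft_force: [-0.3, -0.4, -3.8]
gripper_width: 0.0314
```

```bash
python3 look.py w3; python3 - <<'E'
from h import *
for n in("top","scene"): cv2.imwrite(f"pics/{n}3.png",capture(n)[:,:,::-1])
E
```

```text
4.625 [ 0.5469 -0.0591  0.1908] [ 1.7996e+02 -1.0000e-01  8.6060e+01] [-0.29 -0.37 -3.82] [-0.17 -0.01 -0.01] 0.0314
```

View pics/w3.png

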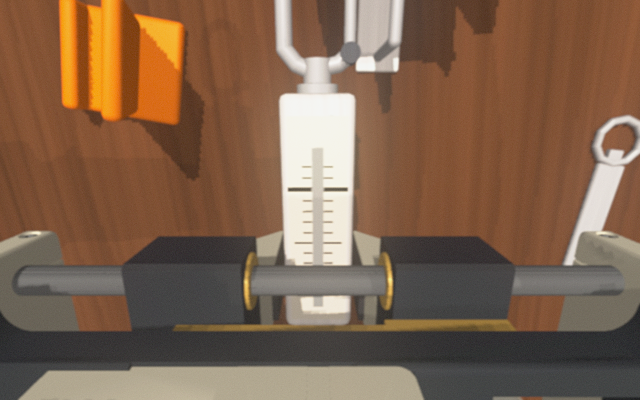

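```bash
python3 - <<'E'
from h import *
im=cv2.imread("pics/w3.png");crop(im,330,0,100,80,8,"pics/w3c.png")
crop(cv2.imread("pics/top3.png"),230,130,100,75,8,"pics/top3c.png")
crop(cv2.imread("pics/scene3.png"),320,205,60,45,12,"pics/scene3c.png")
E
```

```text
(no output)
```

View pics/w3c.png

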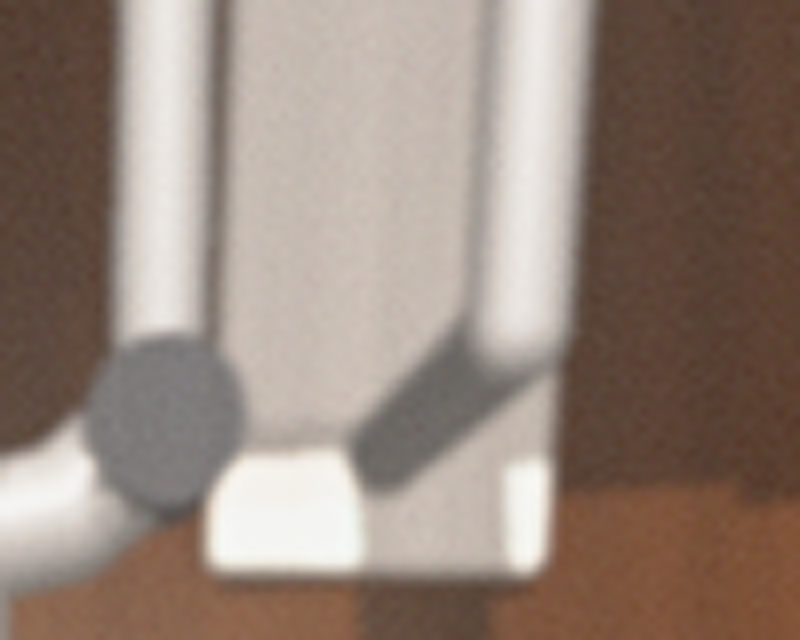

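View pics/top3c.png

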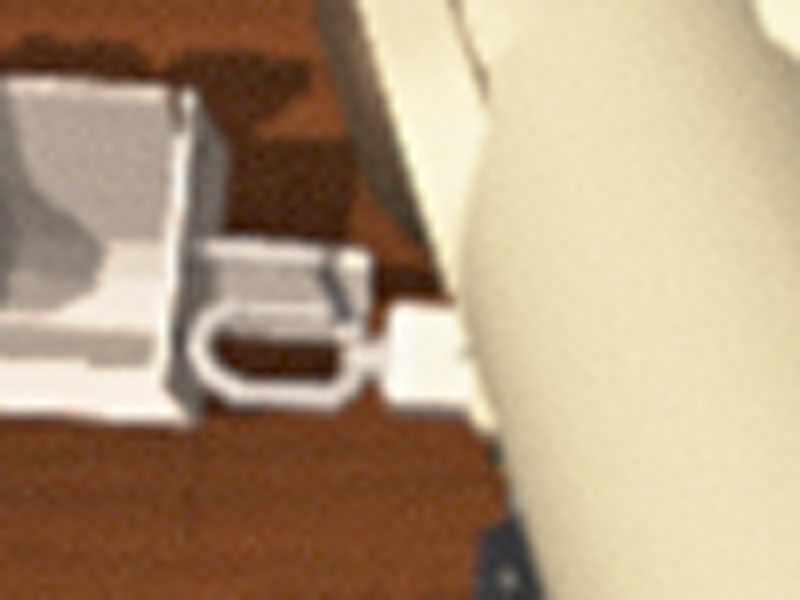

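View pics/scene3c.png

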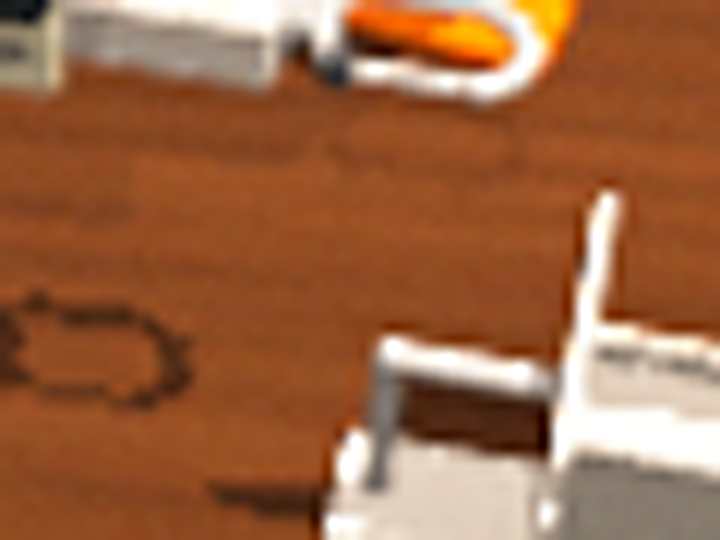

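```bash
python3 - <<'E'
from h import *
c=np.load("w3.npy",allow_pickle=True).item()
def W(uv,z): return pix2w("wrist",(np.array(uv)+.5)/8-.5+[330,0],z,c)
p=W([(205,575),(550,575)],.004);print("plate",p.round(4),np.linalg.norm(p[0]-p[1]),np.degrees(np.arctan2(*(p[1]-p[0])[1::-1])),p.mean(0))
print("plate side", W([(232,0),(212,500)],.004))
print("foot",W([(390,458)],.004)); print("arm",W([(520,330),(545,0)],.066)); print("arm62",W([(523,332),(545,0)],.064))
def S(uv,z): return pix2w("scene",(np.array(uv)+.5)/12-.5+[320,205],z)
print("scene foot",S([(378,478)],.004),"top",S([(388,350)],.062))
def T(uv,z): return pix2w("top",(np.array(uv)+.5)/8-.5+[230,130],z)
print("top: corner",T([(372,252)],.004),"foot",T([(345,310)],.004),"barTop",T([(325,255)],.062))
# pointers: ten line, case front
print("ten", pix2w("wrist",[(318,189),(317,95)],.026+.0711+.12-.0711-.0003,c), c["origin"])
E
```

```text
plate [[0.5841 0.0391 0.004 ]
 [0.6188 0.0367 0.004 ]] 0.034822475476137926 -3.91186102135694 [0.60142945 0.03790589 0.004     ]
plate side [[0.58859673 0.09039987 0.004     ]
 [0.58502634 0.04607721 0.004     ]]
foot [[0.60289948 0.04875958 0.004     ]]
arm [[0.60171525 0.04863351 0.066     ]
 [0.60371238 0.0710276  0.066     ]]
arm62 [[0.60240449 0.04882882 0.064     ]
 [0.60418893 0.0715866  0.064     ]]
scene foot [[0.59844949 0.05058338 0.004     ]] top [[0.59910048 0.05002265 0.062     ]]
top: corner [[0.61859391 0.03720758 0.004     ]] foot [[0.59651675 0.04688987 0.004     ]] barTop [[0.60315256 0.04731995 0.062     ]]
ten [[ 0.54969233 -0.02251706  0.1457    ]
 [ 0.55195619  0.01657585  0.1457    ]] [0.55186888 0.0102141  0.283579  ]
```

carry_out(moves=[[0.2,-0.08,-0.4,0,0,0,20],[0,0,-0.5,0,0,0,20],[0,0,-0.5,0,0,0,20],[0,0,-0.4,0,0,0,20],[0,0,-0.1,0,0,0,20]])

```text
time_s: 5.4
position: [0.5567, -0.0684, 0.0746]
eef_rot: [-179.8, 0.0, 85.7]
ft_force: [-0.3, -0.5, -2.6]
gripper_width: 0.032
```

```bash
python3 look.py w4; python3 - <<'E'
from h import *
for n in("top","scene"): cv2.imwrite(f"pics/{n}4.png",capture(n)[:,:,::-1])
crop(cv2.imread("pics/top4.png"),230,130,100,75,8,"pics/top4c.png")
crop(cv2.imread("pics/scene4.png"),320,205,60,45,12,"pics/scene4c.png")
E
```

```text
5.4 [ 0.5567 -0.0684  0.0746] [-1.7978e+02  2.0000e-02  8.5720e+01] [-0.3  -0.48 -2.62] [-0.13 -0.1  -0.04] 0.032
```

View pics/w4.png

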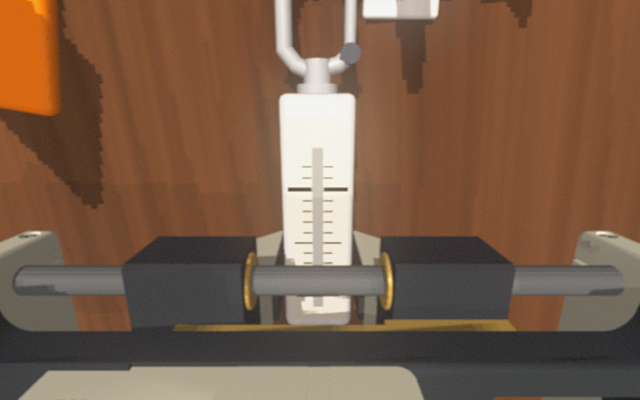

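View pics/top4c.png

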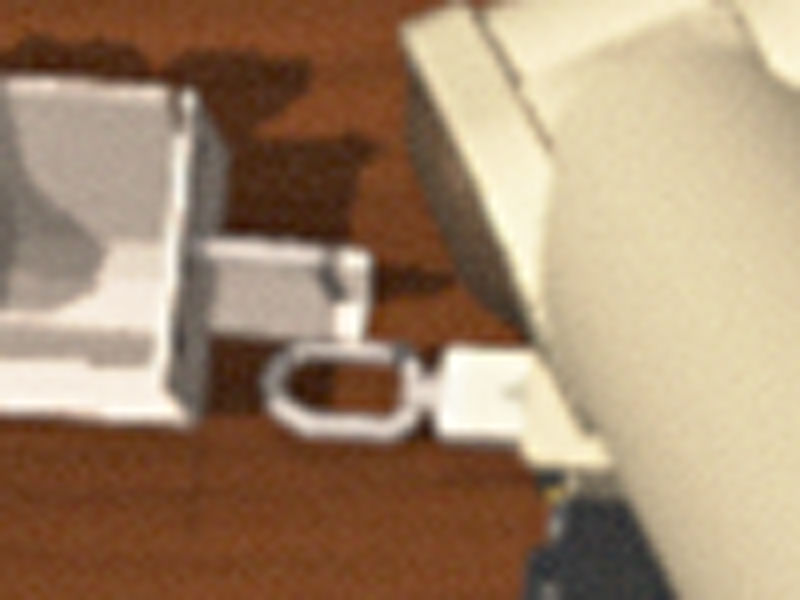

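View pics/scene4c.png

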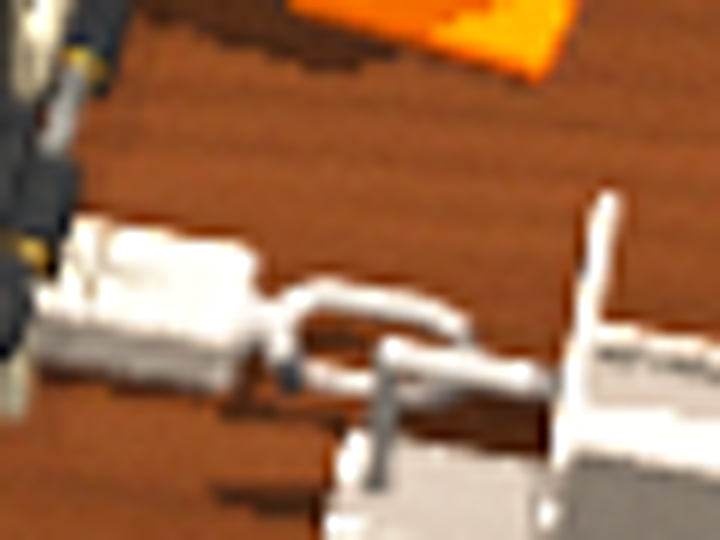

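carry_out(moves=[[0,0,0,0,0,0,20],[0,0,0,0,0,0,20],[0,0,0,0,0,0,20],[0,0,0,0,0,0,20],[0,0,0,0,0,0,20]])

```text
time_s: 6.18
position: [0.5585, -0.067, 0.0763]
eef_rot: [180.0, 0.0, 85.8]
ft_force: [-0.5, -0.8, -2.2]
gripper_width: 0.0317
```

```bash
python3 look.py w5; python3 - <<'E'
from h import *
c=np.load("w5.npy",allow_pickle=True).item()
print("plate",pix2w("wrist",[(364,18),(438,18)],.004,c), pix2w("wrist",[(318,189),(317,95)],.026+.004,c))
E
```

```text
6.175 [ 0.5585 -0.067   0.0763] [180.     0.    85.82] [-0.48 -0.78 -2.18] [-0.1  -0.11  0.  ] 0.0317
plate [[0.58770572 0.04177266 0.004     ]
 [0.62146666 0.03931444 0.004     ]] [[ 0.56134935 -0.03068655  0.03      ]
 [ 0.56379946  0.00870467  0.03      ]]
```

View pics/w5.png

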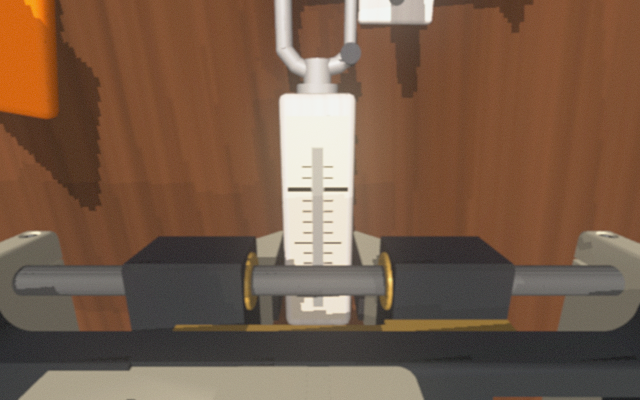

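```bash
python3 - <<'E'
from h import *
im=cv2.imread("pics/w5.png");crop(im,340,0,110,60,7,"pics/w5c.png")
c=np.load("w5.npy",allow_pickle=True).item()
print("plate",pix2w("wrist",[(359,23),(433,24)],.004,c))
E
```

```text
plate [[0.58534376 0.03987539 0.004     ]
 [0.61923825 0.03699202 0.004     ]]
```

View pics/w5c.png

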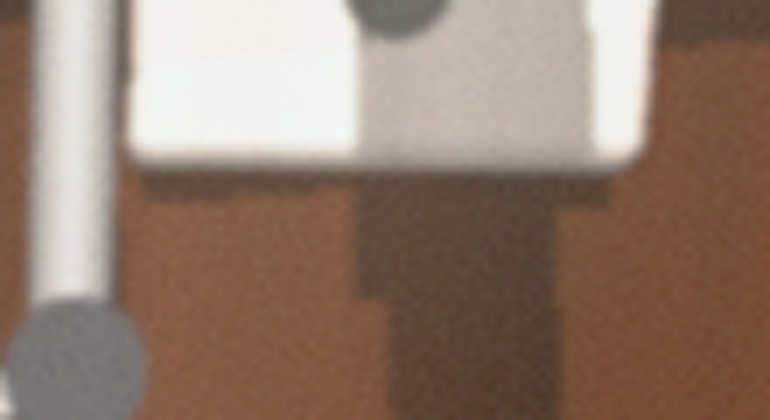

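carry_out(moves=[[0.1,0.06,0,0,0,0,20],[0.1,0,0,0,0,0,20],[0.05,0,0,0,0,0,20],[0.05,0,0,0,0,0,20],[0,0,0,0,0,0,20]])

```text
time_s: 6.85
position: [0.5761, -0.0634, 0.076]
eef_rot: [-179.9, 0.0, 85.8]
ft_force: [-1.8, 0.4, -2.3]
gripper_width: 0.0316
```

```bash
python3 look.py w6
```

```text
6.85 [ 0.5761 -0.0634  0.076 ] [-1.7994e+02  1.0000e-02  8.5830e+01] [-1.76  0.42 -2.26] [0.   0.34 0.2 ] 0.0316
```

View pics/w6.png

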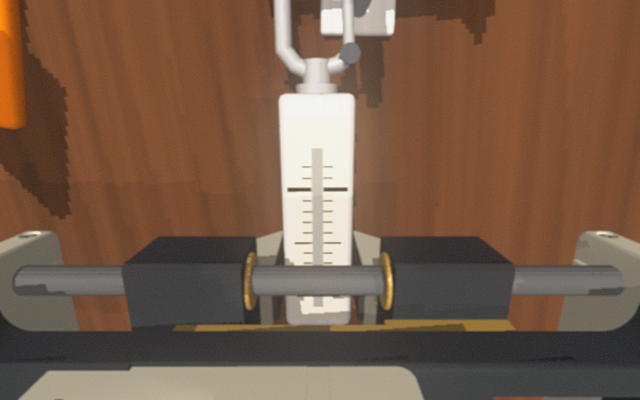

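carry_out(moves=[[0.1,-0.01,0,0,0,0,20],[0.1,-0.01,0,0,0,0,20],[0.05,0,0,0,0,0,20],[0,0,0,0,0,0,20],[0,0,0,0,0,0,20]])

```text
time_s: 7.52
position: [0.5913, -0.0653, 0.076]
eef_rot: [-180.0, 0.0, 85.8]
ft_force: [-3.9, -1.5, -3.0]
gripper_width: 0.0317
```

```bash
python3 look.py w7; python3 - <<'E'
from h import *
for n in("top","scene"): cv2.imwrite(f"pics/{n}7.png",capture(n)[:,:,::-1])
crop(cv2.imread("pics/top7.png"),230,130,100,75,8,"pics/top7c.png")
crop(cv2.imread("pics/scene7.png"),320,205,60,45,12,"pics/scene7c.png")
crop(cv2.imread("pics/w7.png"),260,0,160,80,5,"pics/w7c.png")
E
```

```text
7.525 [ 0.5913 -0.0653  0.076 ] [-1.7998e+02  4.0000e-02  8.5780e+01] [-3.85 -1.46 -3.02] [-0.56  0.68  0.41] 0.0317
```

View pics/w7.png

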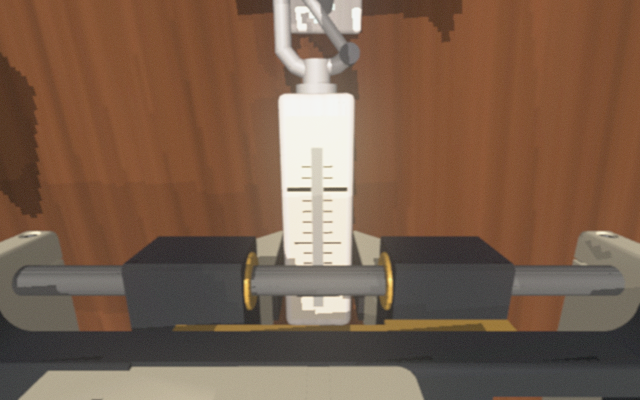

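View pics/top7c.png

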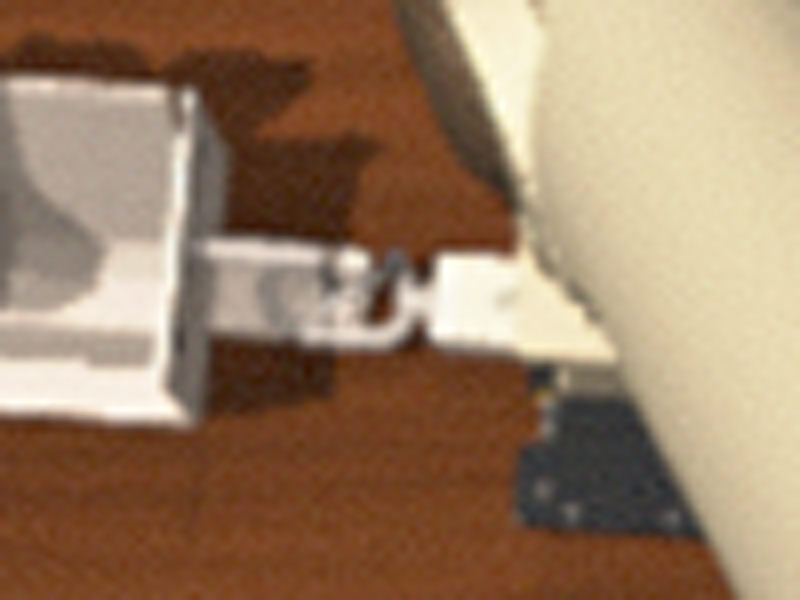

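View pics/scene7c.png

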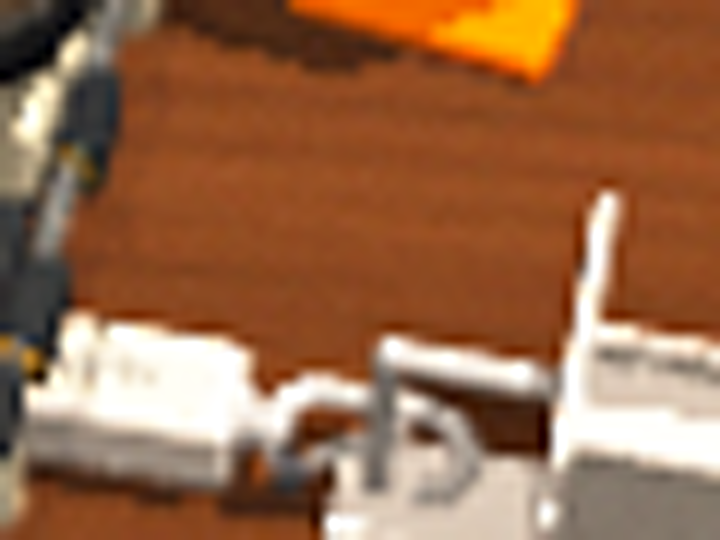

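View pics/w7c.png

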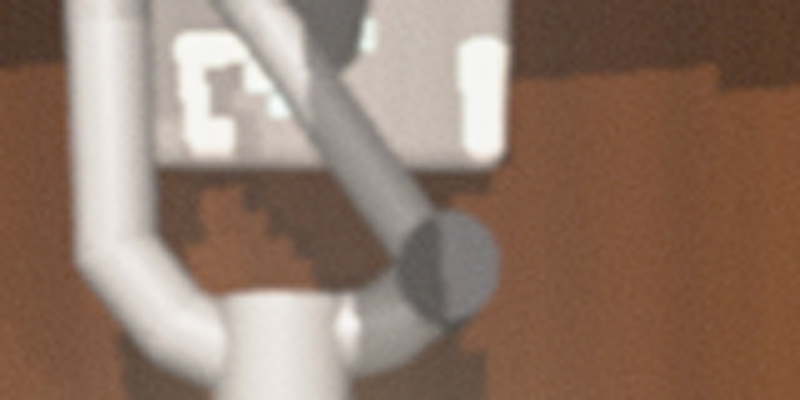

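carry_out(moves=[[0,-0.06,0,0,0,0,20],[-0.01,-0.06,0,0,0,0,20],[0,-0.06,0,0,0,0,20],[-0.01,-0.06,0,0,0,0,20],[0,0,0,0,0,0,20]])

```text
time_s: 8.3
position: [0.5913, -0.0802, 0.0766]
eef_rot: [179.9, 0.0, 85.7]
ft_force: [0.1, 0.1, -3.1]
gripper_width: 0.0317
```

```bash
python3 look.py w8; python3 - <<'E'
from h import *
for n in("top","scene"): cv2.imwrite(f"pics/{n}8.png",capture(n)[:,:,::-1])
crop(cv2.imread("pics/scene8.png"),320,205,60,45,12,"pics/scene8c.png")
E
```

```text
8.3 [ 0.5913 -0.0802  0.0766] [1.7987e+02 1.0000e-02 8.5690e+01] [ 0.07  0.08 -3.06] [-0.1  -0.13  0.03] 0.0317
```

View pics/w8.png

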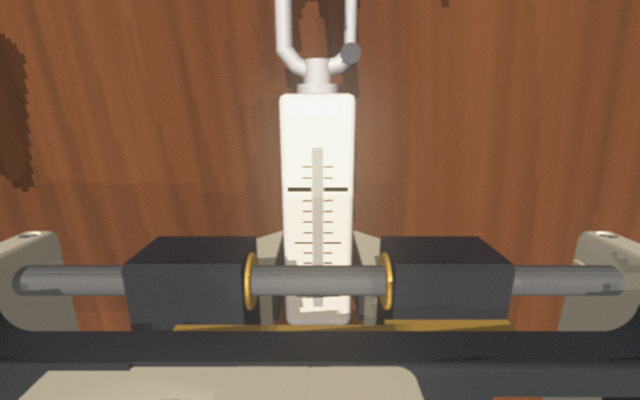

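View pics/scene8c.png

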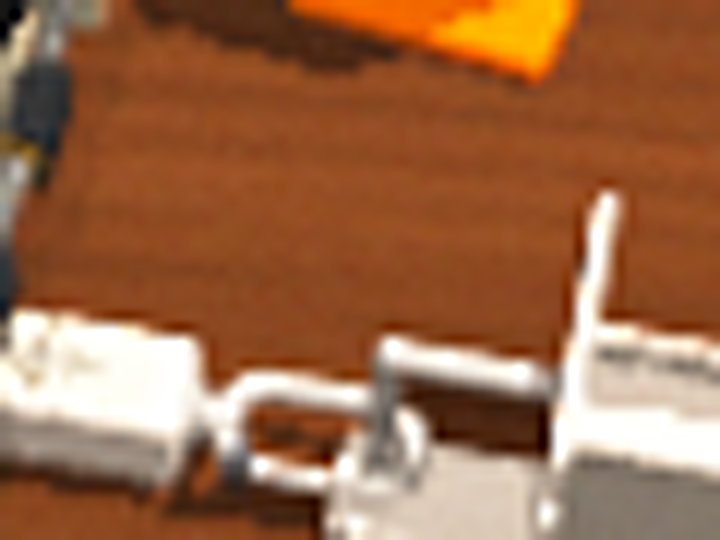

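carry_out(moves=[[0.03,-0.06,0,0,0,0,20],[0,-0.06,0,0,0,0,20],[-0.01,-0.06,0,0,0,0,20],[0,-0.06,0,0,0,0,20],[-0.01,-0.06,0,0,0,0,20]])

```text
time_s: 9.07
position: [0.5912, -0.0966, 0.0764]
eef_rot: [180.0, -0.1, 85.8]
ft_force: [1.5, 2.6, -3.2]
gripper_width: 0.0318
```

carry_out(moves=[[0,-0.06,0,0,0,0,20],[-0.01,-0.06,0,0,0,0,20],[0,-0.06,0,0,0,0,20],[-0.01,-0.06,0,0,0,0,20],[0,-0.06,0,0,0,0,20]])

```text
time_s: 9.7
position: [0.59, -0.1139, 0.0764]
eef_rot: [180.0, -0.1, 85.8]
ft_force: [2.2, 5.4, -2.6]
gripper_width: 0.0317
```

```bash
python3 look.py w9
```

```text
9.7 [ 0.59   -0.1139  0.0764] [ 1.7996e+02 -1.0000e-01  8.5840e+01] [ 2.18  5.37 -2.55] [ 1.22 -0.53 -0.25] 0.0317
```

View pics/w9.png

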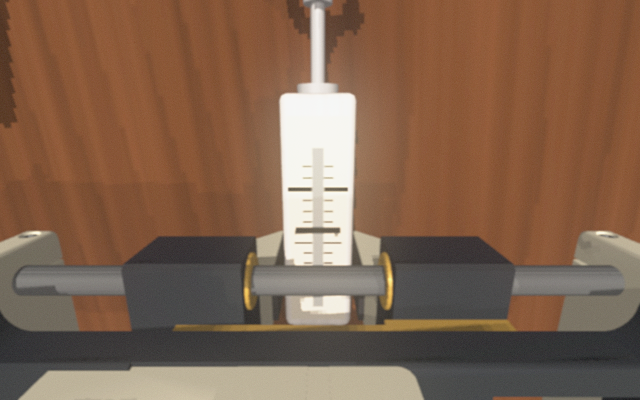

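carry_out(moves=[[0.01,-0.06,0,0,0,0,20],[0.01,-0.06,0,0,0,0,20],[0,-0.06,0,0,0,0,20],[0,-0.05,0,0,0,0,20],[0,-0.02,0,0,0,0,20]])

```text
time_s: 10.38
position: [0.5902, -0.1272, 0.0759]
eef_rot: [-179.9, -0.2, 86.0]
ft_force: [0.2, 9.2, -2.8]
gripper_width: 0.0317
```

```bash
python3 look.py w10;python3 - <<'E'
from h import *
crop(cv2.imread("pics/w10.png"),270,140,100,110,5,"pics/w10c.png")
E
```

```text
10.375 [ 0.5902 -0.1272  0.0759] [-179.92   -0.19   85.96] [ 0.15  9.19 -2.79] [ 1.83 -0.14  0.1 ] 0.0317
```

View pics/w10c.png

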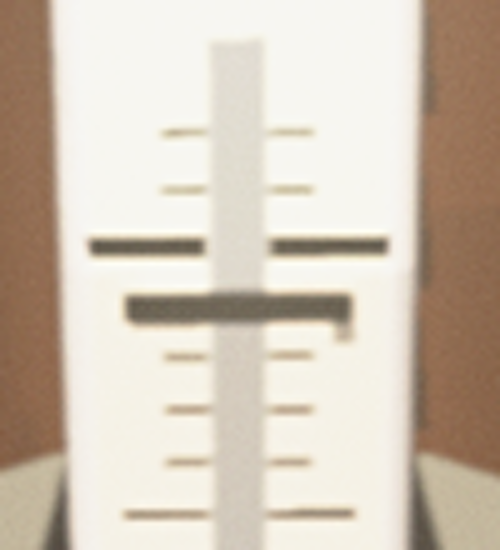

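carry_out(moves=[[0,-0.04,0,0,0,0,20],[0,-0.02,0,0,0,0,20],[0,0,0,0,0,0,20],[0,0,0,0,0,0,20],[0,0,0,0,0,0,20]])

```text
time_s: 11.05
position: [0.5902, -0.1301, 0.0758]
eef_rot: [-179.9, -0.2, 86.0]
ft_force: [0.8, 9.7, -2.9]
gripper_width: 0.0314
```

```bash
python3 look.py w11;python3 - <<'E'
from h import *
crop(cv2.imread("pics/w11.png"),270,140,100,110,5,"pics/w11c.png")
E
```

```text
11.05 [ 0.5902 -0.1301  0.0758] [-179.91   -0.22   86.  ] [ 0.83  9.71 -2.94] [ 1.93 -0.08  0.09] 0.0314
```

View pics/w11c.png

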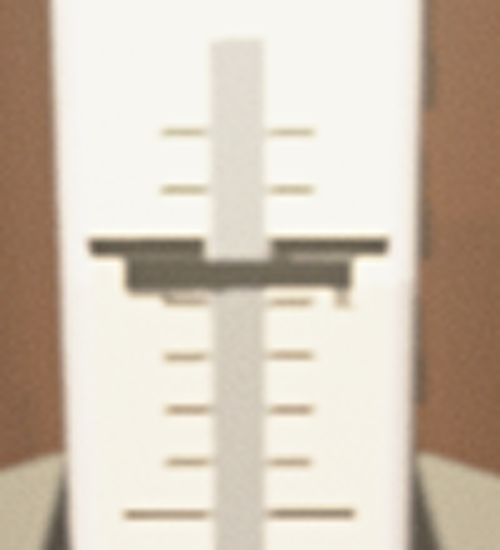

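carry_out(moves=[[0,-0.03,0,0,0,0,20],[0,-0.015,0,0,0,0,20],[0,0,0,0,0,0,20],[0,0,0,0,0,0,20],[0,0,0,0,0,0,20]])

```text
time_s: 11.72
position: [0.5902, -0.1325, 0.0758]
eef_rot: [-179.9, -0.2, 86.0]
ft_force: [0.2, 10.1, -3.4]
gripper_width: 0.0314
```

```bash
python3 look.py w12;python3 - <<'E'
from h import *
crop(cv2.imread("pics/w12.png"),270,140,100,110,5,"pics/w12c.png")
E
```

```text
11.725 [ 0.5902 -0.1325  0.0758] [-179.9    -0.23   86.01] [ 0.15 10.12 -3.36] [ 1.96 -0.12  0.11] 0.0314
```

View pics/w12c.png

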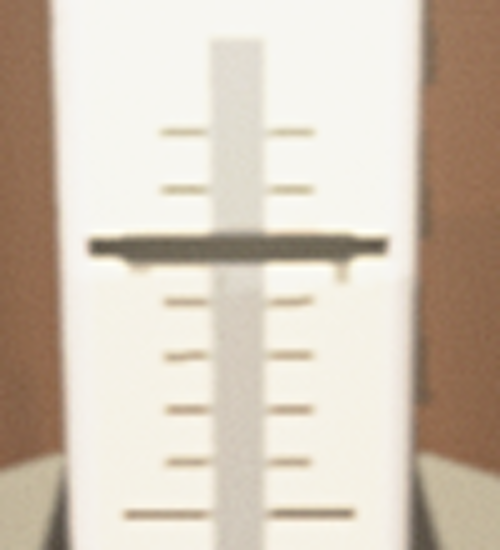

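carry_out(moves=[[0,0,0,0,0,0,20],[0,0,0,0,0,0,20],[0,0,0,0,0,0,20],[0,0,0,0,0,0,20],[0,0,0,0,0,0,20]])

```text
time_s: 12.4
position: [0.5902, -0.1325, 0.0758]
eef_rot: [-179.9, -0.2, 86.0]
ft_force: [0.3, 10.4, -3.9]
gripper_width: 0.0319
```

carry_out(moves=[[0,0,0,0,0,0,20],[0,0,0,0,0,0,20],[0,0,0,0,0,0,20],[0,0,0,0,0,0,20],[0,0,0,0,0,0,20]])

```text
time_s: 13.02
position: [0.5902, -0.1325, 0.0758]
eef_rot: [-179.9, -0.2, 86.0]
ft_force: [0.2, 9.9, -3.5]
gripper_width: 0.0315
```

```bash
python3 look.py w13;python3 - <<'E'
from h import *
crop(cv2.imread("pics/w13.png"),270,140,100,110,5,"pics/w13c.png")
E
```

```text
13.025 [ 0.5902 -0.1325  0.0758] [-179.9    -0.24   86.01] [ 0.19  9.92 -3.51] [ 2.02 -0.17  0.08] 0.0315
```

View pics/w13c.png

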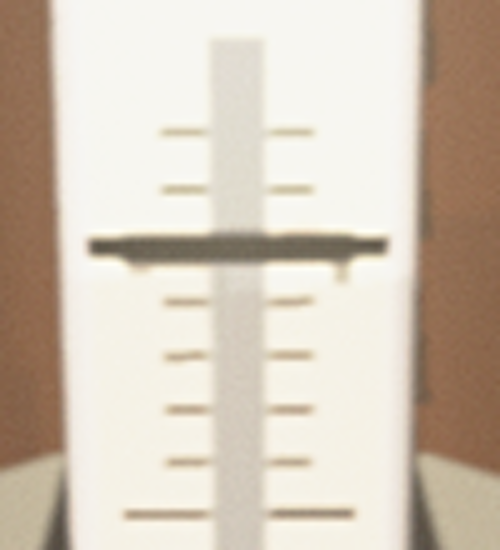

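carry_out(moves=[[0,0,0,0,0,0,20],[0,0,0,0,0,0,20],[0,0,0,0,0,0,20],[0,0,0,0,0,0,20],[0,0,0,0,0,0,20]])

```text
time_s: 13.7
position: [0.5902, -0.1325, 0.0758]
eef_rot: [-179.9, -0.2, 86.0]
ft_force: [0.7, 10.4, -1.9]
gripper_width: 0.0319
```

carry_out(moves=[[0,0,0,0,0,0,20],[0,0,0,0,0,0,20],[0,0,0,0,0,0,20],[0,0,0,0,0,0,20],[0,0,0,0,0,0,20]])

```text
time_s: 14.32
position: [0.5902, -0.1325, 0.0758]
eef_rot: [-179.9, -0.2, 86.0]
ft_force: [0.7, 9.9, -3.3]
gripper_width: 0.0317
```

carry_out(moves=[[0,0,0,0,0,0,20],[0,0,0,0,0,0,20],[0,0,0,0,0,0,20],[0,0,0,0,0,0,20],[0,0,0,0,0,0,20]])

```text
time_s: 14.95
position: [0.5902, -0.1325, 0.0758]
eef_rot: [-179.9, -0.2, 86.0]
ft_force: [-0.3, 10.6, -2.9]
gripper_width: 0.0319
```

```bash
python3 look.py w14;python3 - <<'E'
from h import *
crop(cv2.imread("pics/w14.png"),270,140,100,110,5,"pics/w14c.png")
E
```

```text
14.95 [ 0.5902 -0.1325  0.0758] [-179.9    -0.24   86.01] [-0.27 10.62 -2.95] [ 2.04 -0.1   0.09] 0.0319
```

View pics/w14c.png

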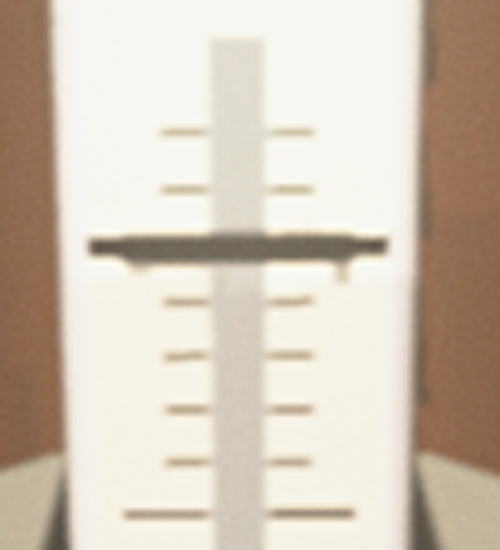

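carry_out(moves=[[0,0.03,0,0,0,0,20],[0.01,0.05,0,0,0,0,20],[0,0.05,0,0,0,0,20],[0,0.05,0,0,0,0,20],[0.01,0.05,0,0,0,0,20]])

```text
time_s: 15.62
position: [0.5911, -0.1199, 0.0758]
eef_rot: [-179.9, -0.1, 86.0]
ft_force: [-0.1, 8.2, -2.2]
gripper_width: 0.0317
```

carry_out(moves=[[0,0.05,0,0,0,0,20],[0.01,0.05,0,0,0,0,20],[0,0.05,0,0,0,0,20],[0,0.05,0,0,0,0,20],[0.01,0.05,0,0,0,0,20]])

```text
time_s: 16.25
position: [0.5921, -0.1063, 0.0758]
eef_rot: [-179.9, -0.0, 85.9]
ft_force: [-1.1, 4.7, -1.2]
gripper_width: 0.0318
```

carry_out(moves=[[0,0.05,0,0,0,0,20],[0.01,0.05,0,0,0,0,20],[0,0.05,0,0,0,0,20],[0,0.05,0,0,0,0,20],[0.01,0.05,0,0,0,0,20]])

```text
time_s: 16.88
position: [0.5939, -0.0929, 0.076]
eef_rot: [-179.9, 0.1, 85.8]
ft_force: [-3.3, 2.6, -1.9]
gripper_width: 0.0319
```

carry_out(moves=[[0,0.05,0,0,0,0,20],[0.01,0.05,0,0,0,0,20],[0,0.05,0,0,0,0,20],[0,0.02,0,0,0,0,20],[0,0,0,0,0,0,20]])

```text
time_s: 17.5
position: [0.5957, -0.0827, 0.0765]
eef_rot: [179.9, 0.0, 85.8]
ft_force: [-0.3, 0.4, -3.1]
gripper_width: 0.0317
```

```bash
python3 look.py w15; python3 - <<'E'
from h import *
for n in("top","scene"): cv2.imwrite(f"pics/{n}15.png",capture(n)[:,:,::-1])
crop(cv2.imread("pics/scene15.png"),320,205,60,45,12,"pics/scene15c.png")
E
```

```text
17.5 [ 0.5957 -0.0827  0.0765] [1.7992e+02 1.0000e-02 8.5770e+01] [-0.3   0.42 -3.12] [-0.04 -0.05  0.06] 0.0317
```

View pics/w15.png

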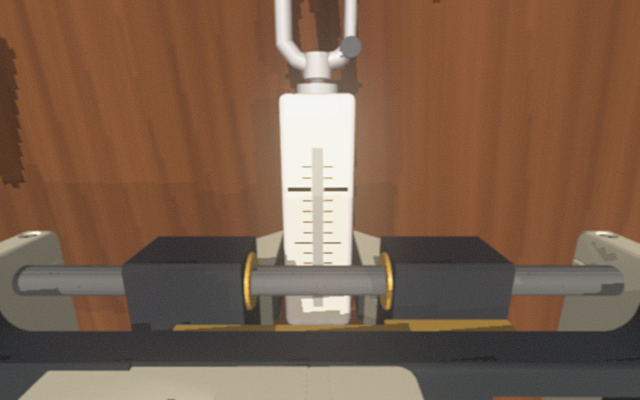

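View pics/scene15c.png

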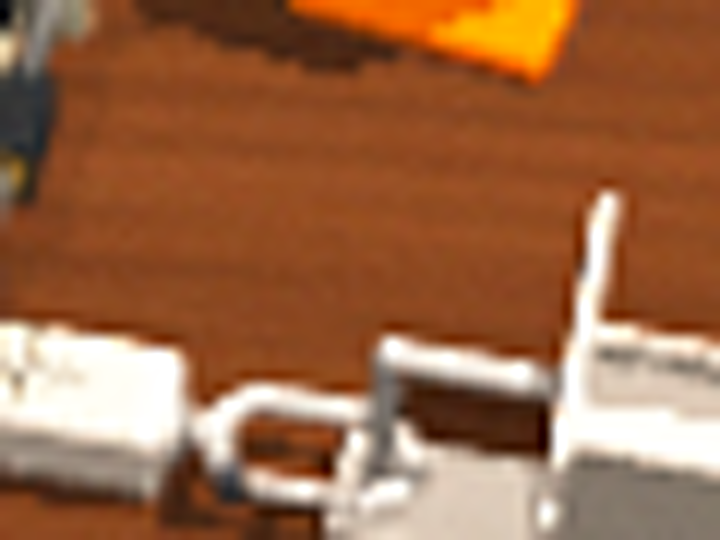

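carry_out(moves=[[-0.02,0.03,0,0,0,0,20],[-0.02,0.04,0,0,0,0,20],[0,0.04,0,0,0,0,20],[0,0,-0.03,0,0,0,20],[0,0,-0.03,0,0,0,20]])

```text
time_s: 18.27
position: [0.5927, -0.0758, 0.0725]
eef_rot: [180.0, 0.0, 85.8]
ft_force: [-1.1, 0.3, -2.5]
gripper_width: 0.0319
```

carry_out(moves=[[0,0,-0.02,0,0,0,20],[0,0,0,0,0,0,20],[0,0,0,0,0,0,20],[0,0,0,0,0,0,20],[0,0,0,0,0,0,20]])

```text
time_s: 18.9
position: [0.5927, -0.0757, 0.0714]
eef_rot: [180.0, -0.0, 85.8]
ft_force: [0.6, -0.1, -2.1]
gripper_width: 0.0314
```

```bash
python3 look.py w16; python3 - <<'E'
from h import *
for n in("top","scene"): cv2.imwrite(f"pics/{n}16.png",capture(n)[:,:,::-1])
crop(cv2.imread("pics/scene16.png"),320,205,60,45,12,"pics/scene16c.png")
E
```

```text
18.9 [ 0.5927 -0.0757  0.0714] [180.    -0.    85.81] [ 0.56 -0.12 -2.08] [-0.13 -0.12 -0.03] 0.0314
```

View pics/w16.png

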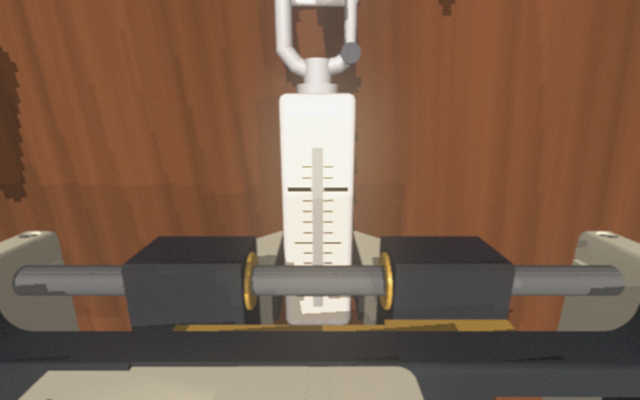

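View pics/scene16c.png

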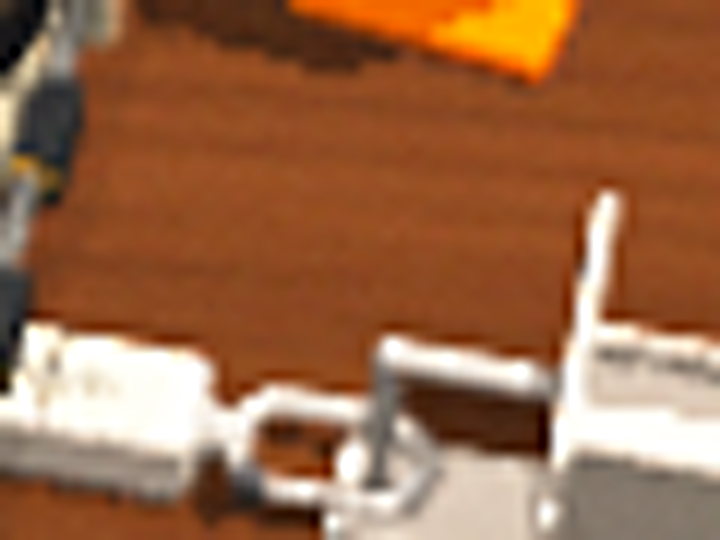

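carry_out(moves=[[0,0,-0.02,0,0,0,20],[0,0,-0.01,0,0,0,20],[0,0,0,0,0,0,20],[0,0,0,0,0,0,20],[0,0,0,0,0,0,20]])

```text
time_s: 19.68
position: [0.5928, -0.0757, 0.0711]
eef_rot: [180.0, 0.1, 85.8]
ft_force: [-5.3, -1.1, 10.2]
gripper_width: 0.0318
```

carry_out(moves=[[0,0,0,0,0,0,34],[0,0,0,0,0,0,38],[0,0,0,0,0,0,46],[0,0,0,0,0,0,55],[0,0,0,0,0,0,60]])

```text
time_s: 20.3
position: [0.5926, -0.0757, 0.0695]
eef_rot: [-180.0, -0.0, 85.8]
ft_force: [0.6, 1.0, 0.0]
gripper_width: 0.0583
```

carry_out(moves=[[0,0,0.1,0,0,0,60],[0,0,0.3,0,0,0,60],[0,0,0.5,0,0,0,60],[0,-0.2,0.6,0,0,0,60],[0,-0.3,0.6,0,0,0,60]])

```text
time_s: 20.92
position: [0.5929, -0.105, 0.1982]
eef_rot: [179.9, -0.0, 85.9]
ft_force: [0.1, -0.4, 0.4]
gripper_width: 0.0601
```

```bash
python3 look.py w17; python3 - <<'E'
from h import *
for n in("top","scene"): cv2.imwrite(f"pics/{n}17.png",capture(n)[:,:,::-1])
crop(cv2.imread("pics/scene17.png"),300,205,80,60,10,"pics/scene17c.png")
E
```

```text
20.925 [ 0.5929 -0.105   0.1982] [ 1.7993e+02 -2.0000e-02  8.5920e+01] [ 0.15 -0.42  0.36] [-0.05 -0.14 -0.04] 0.0601
```

View pics/w17.png

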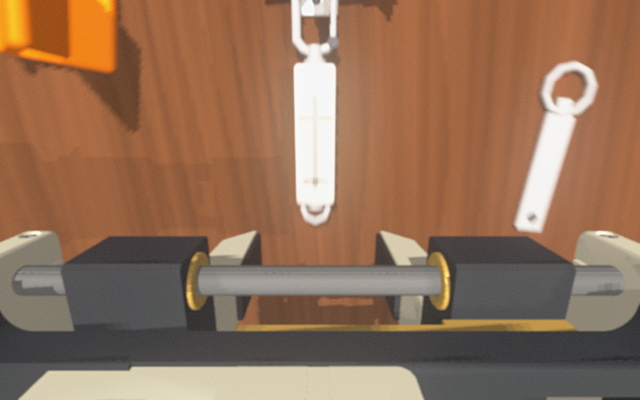

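View pics/scene17c.png

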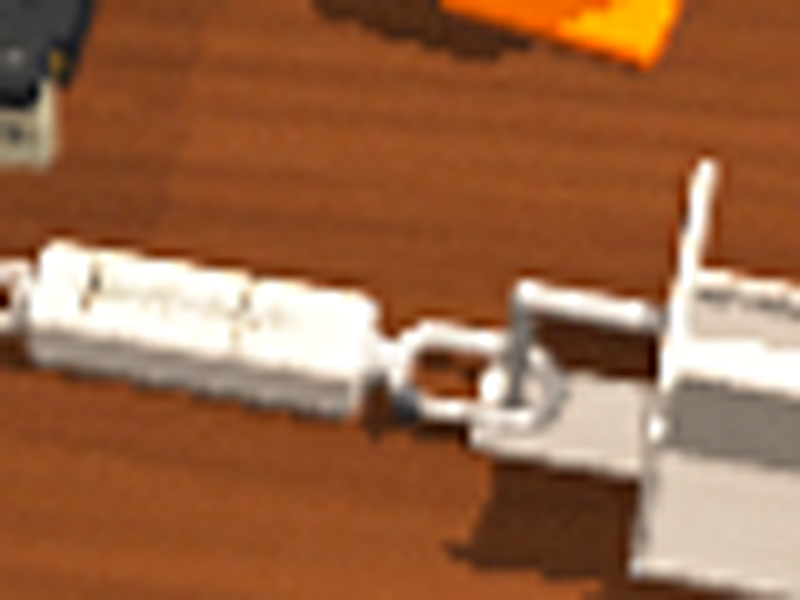

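carry_out(moves=[[0,0,0,0,0,0,60],[0,0,0,0,0,0,60],[0,0,0,0,0,0,60],[0,0,0,0,0,0,60],[0,0,0,0,0,0,60]])

```text
time_s: 21.7
position: [0.5926, -0.1055, 0.1953]
eef_rot: [-180.0, -0.0, 85.8]
ft_force: [-0.7, -0.8, 0.6]
gripper_width: 0.0601
```

```bash
python3 - <<'E'
from h import *
cv2.imwrite("pics/scene18.png",capture("scene")[:,:,::-1])
E
```

```text
(no output)
```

View pics/scene18.png

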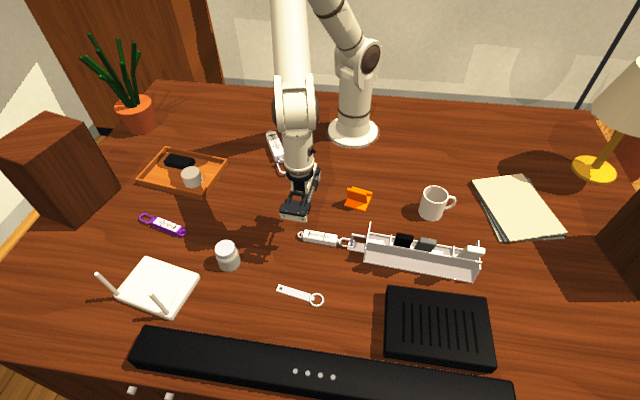

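Everything stands where it was. The scale lies slack and still clipped, at about (325, 238), and the gripper is clear of it.

```bash
python3 -c "
from cell import *
print(hand_in())"
```

```text
the job is handed in; nothing more can be done
None
```

I clipped the scale's hook onto the rack's end bar and drew it to the 10 N line. I held it there for about 3 s, eased the pull off, laid the scale down slack and still clipped, and handed in at about 22 s.

- **Clip:** the wrist view before the pull showed the gate straight (shut). The scene view showed the bar inside the bow, and side force had dropped to zero.
- **Pull:** at the hold the pointer was on the heavy line to within about 0.3 mm in the picture. The wrist force read 9.9 to 10.6 N. The pull was made in small steps that approached the line from below, and no reading went past 10 N's line towards the end stop.
- **Ease-off:** about 20 to 25 mm/s. The bar pressed sideways on the hook during this, up to 3.3 N, because I had let the scale drift a few millimetres off line. I corrected that before lowering.
- **Lowering:** the gripper pressed 10 N down onto the cabinet just before release, well below the 40 N limit.
- **End state:** the pointer is on zero, the scale is flat and clipped with the gripper clear, and everything else looks unmoved in the scene picture.

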